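# Press the blue-capped flask into the reader's sprung ring

### The arm

A 6-joint arm with a two-finger parallel gripper is mounted at the origin on the work surface. World frame = base frame: x ahead of the robot, y to its left, z up, the work surface at z = 0. Lengths are in m, angles in degrees, forces in N, time in s.
With the tool pointing down it reaches from about 0.35 to 0.875 m from the base axis. Payload 4.2 kg.
Tool frame: the origin (TCP) lies between the finger pads; the fingertips stand 17 mm ahead of it and the grasp point (between the pads) lies 2 mm behind it; z points along the fingers, y is the line along which they close (so a half turn about z gives the same grasp; the last joint's range is limited). The gripper opens to 87 mm and grips with 3 to 60 N. Pads are 19 mm wide; open, the fingers measure 117 mm over their backs; the gripper's body (75 mm by 190 mm) begins 51 mm behind the grasp point.
Start: joints at [78.816, 22.042, 0.453, 0, -68.411, -14.817], TCP at [0.274, 0.562, 0.203] pointing down, gripper open.
Joint ranges: [-179.83, 179.83], [-69.29, 118.12], [-61.27, 80.66], [-181.25, 117.63], [-171.15, -9.14], [-177.46, 177.46]. Speed limits (degrees/s): [159.86, 159.86, 180, 180, 180, 180].

### API

Orientations are given as a 3x3 rotation matrix whose columns are the frame's x, y, z axes.
In Python, from station import sense, capture, r, masks_of gives the robot as it stands.
- The arm moves only by the tool apply_moves, never from a script. Its argument "steps" is a list that holds one entry, the list of rows, each a list of 7 numbers: the opening, from 0 (shut) to 1 (fully open), then the shift along the tool's x, y, z in mm, then the turn, a rotation vector about the tool's x, y, z in rad. A call has 1 to 12 rows; each row shifts and turns the commanded pose from where the row before left it, along the tool's axes as they then stand; what a row does not reach is not made up. A row lasts 1/8 s, in which the tool goes at most 62.5 mm and 10.7 degrees, less where a joint would pass 70% of its speed; a pose out of reach is approached as far as the arm can. A call with a gripper value outside its range is refused whole. The fingers move at their own pace and stop on an object; the grip force is fixed at half the most. Time passes only in rows, so rows that do not move let the fingers close. It gives the time, the measured TCP pose, the force and the opening at its end, in the units of the state.
- sense(): the state, without advancing time (a new reading comes with each control period).
- capture(name): name is "scene" or "side" or "wrist"; returns a dict with "color" (400x640x3 uint8, red, green, blue), "vfov" (degrees; the focal length in pixels is half the picture's height over the tangent of half this angle, whatever the lens; pixels are square), "cx", "cy" (the principal point, pixels), "dist" ([k1, k2, p1, p2, k3] as OpenCV has them; the pictures are not rectified), "T" (4x4, takes a point from camera to world coordinates). Camera axes: x right, y down, z forward; pixel columns grow to the right and rows downward; lengths in m; the calibration is good to about 2 mm. A picture is of the moment at which its call begins. There is no depth.
- r.finish_job(): hands the job in, once; it reports no verdict.
Trained networks look in a picture, given as the dict that the camera call returned (one of the last four; its "shot" number tells which), for a name from the list of things; names that differ only in an ending like _2 or _b are one class to them, and where a whole thing is asked for, a point or a joint stands for the part that bears it (a point fixed in the world has none). Each returns a list of dicts, best first, with "confidence" (0 to 1); they miss things now and then, are a little off and sometimes report something else, mostly with a low value. They report only what shows in the picture. A call takes as long as a camera call. They do not tell look-alikes from the thing itself.
- masks_of(picture, thing): "pixels" (400x640 bool, what is visible of it) and "box" ([left, top, width, height] in pixels, round what is visible of it).
The state is a dict: "time_s": time; "joints": joint angles; "joint_velocities": joint speeds; "effort": joint torques, N m; "tcp_pos": TCP position; "ee_rot": TCP orientation; "wrist_force": force on the tool from outside, world axes, zero at the start; "moment": the same for the moment, N m; "gripper_width": opening from 0.0 (shut) to 1.0 (fully open).
Only numpy, scipy, OpenCV 4.12 (cv2) and the standard library are available. Lean on these libraries where they do the work, as an engineer would, in place of code of your own. Each camera call takes 0.05 s, during which the arm holds its last target. There are 200 camera calls.

### The job

Pull the sample drawer open by its handle, take out the flask with the blue cap and set it upright into the orange sprung ring on top of the black reader. Press it down until the ring is down at its stop, and finish like that, with the gripper still holding the flask pressed down. Leave the red-capped flask in its seat in the drawer, and do not disturb the vial, the black module or the white beaker on the bench.

Things in the scene. Friction and masses are not known exactly. Their poses are not given: they have to be found in the camera images.
- cabinet: white bench-top drawer cabinet, fixed; 250 deep (its x), 240 wide (y), 160 high. Origin: bench level, under the middle of its front face; its x axis points into the cabinet, away from the front; z up. It may be on the robot's left or right and is turned up to 9 degrees
- drawer (a joint): how far the blue-fronted drawer is pulled out of the cabinet, m: 0 shut, 0.160 fully out. It slides along the cabinet's -x, resists with about 1.5 N of friction and stays where it is left; it starts shut. At 0.13 and more, both seats are clear of the cabinet
- drawer_handle (a point): middle of the drawer's horizontal steel bar handle, a 110 mm long bar along the cabinet's y, 48 mm in front of the drawer front and 125 mm above the bench (35 mm below the cabinet's top); bar 10 mm thick, free from above, on a post near each end (grasp it at the middle); moves with the drawer; axes as the cabinet's
- drawer_floor (a point): middle of the drawer front's outer face, at inner-floor level (25 mm above the bench); moves with the drawer, axes as the cabinet's. Front 12 thick, 214 wide, 120 above this point; side walls 50 high. Two flask seats: holes 65 across in a 20 thick black block on the floor, centred at x +70, y +47.5 and -47.5 mm from here; a flask stands on the floor in each, which in which varies
- blue_flask: amber flask, 100 mm tall, 0.1 to 0.2 kg: ball body 60 mm across (widest 25 mm up) on a flat foot 32 across, neck 22 across, rigid round blue cap 30 across from 76 to 100 mm up. Origin: centre of the foot's underside, z up its axis. Starts upright in one of the two seats of the closed drawer, hidden until it is pulled out
- red_flask: amber flask, 100 mm tall, 0.1 to 0.2 kg: ball body 60 mm across (widest 25 mm up) on a flat foot 32 across, neck 22 across, rigid round red cap 30 across from 76 to 100 mm up. Origin: centre of the foot's underside, z up its axis. Starts upright in one of the two seats of the closed drawer, hidden until it is pulled out. To be left in its seat
- reader: black optical reader, fixed; housing 150 by 140, 50 high, with a display hump at its far side (its +x) 90 high whose near face is 57 mm beyond the ring's axis. Origin: bench level, under the axis of the ring; turned up to 17 degrees. It stands on the other side than the cabinet
- cradle_rim (a point): centre of the ring's top edge: orange ring, 72 outer and 52 inner diameter, 14 high, closed below by a plate, 88 mm above the bench when up; moves with the ring; z up. A flask seated in it has its origin about 10 mm below this point, on the ring's axis, and its foot clear of the plate
- cradle (a joint): how far the sprung ring is pressed down, m: 0 up, 0.016 at its stop. Spring: about 4 N to start it moving, 12 N at the stop; it comes back up when let go. The flask's own weight does not move it
- vial: small clear vial, 34 across, 55 high, on the bench near the middle, origin at the centre of its underside; to be left alone
- module: black box, 90 by 60, 28 high, on the bench far out on the left, origin at the centre of its underside; to be left alone
- beaker: white cup, 64 across, 75 high, on the bench far out on the right, origin at the centre of its underside; to be left alone
Mind the look-alikes: they are no part of the job. Of the things shaped like the reader, the black one is meant.

How it is judged (in metres and radians):
On the way, in this order (a step that is already met when the one before it is completed fails the run):
1. the drawer is pulled open at least 80 mm (value of joint drawer above 0.08 m), for 0.1 s.
2. the blue-capped flask is lifted clear of the drawer (z of blue_flask in the frame of drawer_floor above 0.03 m), for 0.05 s.
3. the blue-capped flask sits upright in the ring (horizontal distance between blue_flask and cradle_rim below 0.006 m and z of blue_flask in the frame of cradle_rim between -0.016 and -0.006 m and angle between blue_flask's own z axis and vertical below 0.2 rad), for 0.1 s.
At the end, for the whole second after the job is handed in: the blue-capped flask sits in the ring (within 6 mm of its axis, foot 6 to 16 mm below its top edge, within 11 degrees of upright), still, the ring pressed at least 11.5 of its 16 mm down by the fingers on the flask (over 3 N); the red-capped flask is in its seat (all of step 3 and value of joint cradle above 0.0115 m and contact force between the fingers and blue_flask above 3 N and linear speed of blue_flask below 0.02 m/s and z of red_flask in the frame of drawer_floor below 0.015 m); the arm keeps its last pose, push and grip.
It fails at once if the red-capped flask is taken out of its seat or tipped (z of red_flask in the frame of drawer_floor above 0.02 m or angle between red_flask's own z axis and vertical above 0.5 rad).
It fails at once if the vial is disturbed (moved over 30 mm or tipped) (distance of vial from where it was at the start of the episode above 0.03 m or angle between vial's own z axis and vertical above 0.5 rad).
It fails at once if the module is disturbed (moved over 30 mm or tipped) (distance of module from where it was at the start of the episode above 0.03 m or angle between module's own z axis and vertical above 0.5 rad).
It fails at once if the beaker is disturbed (moved over 30 mm or tipped) (distance of beaker from where it was at the start of the episode above 0.03 m or angle between beaker's own z axis and vertical above 0.5 rad).
It also fails if it takes over 51 s, if anything falls off the work surface, if the arm or the gripper's body presses on something with over 40 N, if the wrist force passes 120 N, or if a joint passes its speed limit or range.

## Working session

There is one attempt and no reset: what is moved stays moved. The work goes in short steps, Python scripts to look and compute and a tool call to move; the robot and the scene stay as the last step left them, time stands still between calls to the robot, and variables do not carry over. Pictures are saved under pics/ and viewed, on a budget of 10 in all, crops included, one or two more only if the job needs it, and the job is handed in when it is done.

Besides the shell and the picture viewer there is one more tool, called after "Request:" as a command line: name --argument value ..., lists and objects as JSON in quotes. apply_moves: Moves the arm, as the interface text tells. Its arguments: {"type":"object","properties":{"steps":{"type":"array","items":{"type":"array","items":{"type":"array","items":{"type":"number"}}}}},"required":["steps"]}

```bash
mkdir -p pics; ls; cat > h.py <<'E'
import numpy as np, cv2
from station import sense, capture, r, masks_of
def K(p):
    h=p["color"].shape[0]; f=h/2/np.tan(np.radians(p["vfov"])/2)
    return np.array([[f,0,p["cx"]],[0,f,p["cy"]],[0,0,1]])
def onplane(p,uv,z):
    uv=np.array(uv,float).reshape(-1,1,2)
    n=cv2.undistortPoints(uv,K(p),np.array(p["dist"])).reshape(-1,2)
    T=np.array(p["T"]); d=np.c_[n,np.ones(len(n))]@T[:3,:3].T; o=T[:3,3]
    return o+d*((z-o[2])/d[:,2])[:,None]
def proj(p,X):
    T=np.linalg.inv(np.array(p["T"])); rv,_=cv2.Rodrigues(T[:3,:3])
    return cv2.projectPoints(np.array(X,float).reshape(-1,1,3),rv,T[:3,3],K(p),np.array(p["dist"]))[0].reshape(-1,2)
def save(p,n): cv2.imwrite("pics/"+n,p["color"][:,:,::-1])
E
python3 - <<'E'
from h import *
ims=[]
for n in ["scene","side"]:
    p=capture(n); ims.append(p["color"]); print(n,np.round(p["T"],3).tolist(),p["vfov"])
    for t in ["cabinet","drawer_handle","reader","cradle_rim","vial","module","beaker"]:
        print(t,[(round(m["confidence"],2),np.round(m["box"]).tolist()) for m in masks_of(p,t)][:3])
    save(p,n+"0.png")
print(sense())
E
```

```text
pics
scene [[-0.697, 0.617, -0.367, 0.904], [0.717, 0.591, -0.37, 0.435], [-0.011, -0.52, -0.854, 1.085], [0.0, 0.0, 0.0, 1.0]] 51.307686185928915
cabinet [(0.57, [111.0, 156.0, 146.0, 138.0])]
drawer_handle [(0.52, [212.0, 161.0, 38.0, 31.0])]
reader [(0.97, [293.0, 262.0, 79.0, 80.0]), (0.66, [430.0, 205.0, 80.0, 67.0]), (0.65, [342.0, 327.0, 82.0, 73.0])]
cradle_rim [(0.78, [464.0, 212.0, 23.0, 26.0]), (0.74, [212.0, 167.0, 36.0, 27.0]), (0.68, [320.0, 278.0, 27.0, 28.0])]
vial [(0.5, [289.0, 211.0, 10.0, 20.0])]
module [(0.66, [415.0, 308.0, 45.0, 28.0]), (0.55, [213.0, 164.0, 37.0, 29.0])]
beaker [(0.74, [199.0, 116.0, 24.0, 29.0])]
side [[0.718, -0.397, 0.571, -0.284], [-0.695, -0.384, 0.607, -0.797], [-0.022, -0.833, -0.552, 0.849], [0.0, 0.0, 0.0, 1.0]] 48.99959855191954
cabinet [(0.83, [370.0, 148.0, 111.0, 102.0]), (0.42, [326.0, 205.0, 14.0, 18.0])]
drawer_handle [(0.91, [367.0, 185.0, 68.0, 53.0])]
reader [(0.84, [251.0, 134.0, 51.0, 36.0]), (0.82, [277.0, 149.0, 57.0, 50.0]), (0.68, [237.0, 175.0, 58.0, 50.0])]
cradle_rim [(0.83, [169.0, 187.0, 25.0, 16.0]), (0.56, [292.
[... 283 characters left out ...]
1609e-04,
       -6.84128610e+01, -1.48156066e+01]), 'joint_velocities': array([ 0.17056592, -0.02538339, -0.01601079, -0.00019771, -0.11741778,
        0.04812606]), 'effort': array([ 5.58082297e-05, -3.90410006e+01,  1.87608165e+01,  4.22398344e+00,
        1.55122275e-02, -1.84447077e-05]), 'tcp_pos': array([0.27396334, 0.56173501, 0.20297647]), 'ee_rot': array([[ 8.98791155e-01, -4.38377075e-01,  8.53836632e-07],
       [-4.38377075e-01, -8.98791155e-01,  2.15144786e-05],
       [-8.66403337e-06, -1.97113254e-05, -1.00000000e+00]]), 'wrist_force': array([ 0.11837405, -0.68971807, -0.71249941]), 'moment': array([ 0.00683313, -0.04791865, -0.00682892]), 'gripper_width': 1.0015889391601493}
```

View pics/scene0.png

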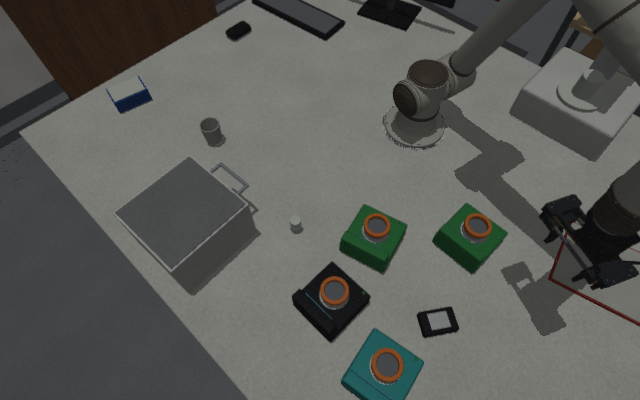

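View pics/side0.png

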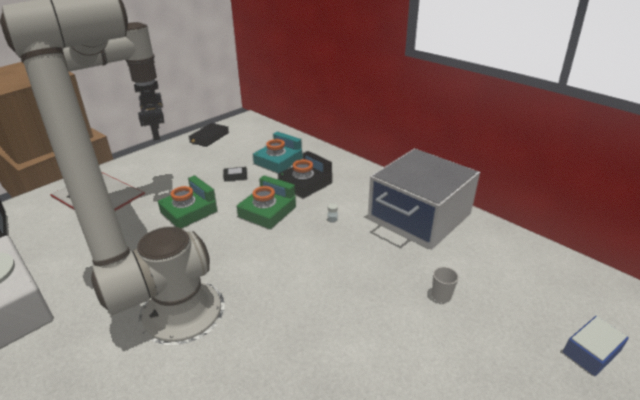

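Scene view: the cabinet is on the robot's right with its top corners near (190,158), (248,205), (172,270) and (115,213), handle side up-right. The black reader's ring is near (335,292). The green and teal readers are look-alikes. The side view agrees: black reader's ring at (303,167), handle at (398,203).

```bash
python3 - <<'E'
from h import *
from scipy.optimize import least_squares
P=capture("scene");S=capture("side")
cs=np.array([[190,158],[248,205],[172,270],[115,213]]); 
print("scene corners",onplane(P,cs,.16).round(3).tolist())
print("side corners",onplane(S,[[422,152],[478,172],[442,212],[371,180]],.16).round(3).tolist())
for p,box in((P,(300,265,70,60)),(S,(285,150,40,35))):
    hsv=cv2.cvtColor(p["color"],cv2.COLOR_RGB2HSV); m=((hsv[...,0]<15)&(hsv[...,1]>120)&(hsv[...,2]>80)).astype(np.uint8)
    z=np.zeros_like(m); x,y,w,h=box; z[y:y+h,x:x+w]=m[y:y+h,x:x+w]
    pts=np.argwhere(z)[:,::-1].astype(np.float32); (c,a,ang)=cv2.fitEllipse(cv2.convexHull(pts)); print("ring",c,a,onplane(p,c,.085).round(3))
print("vial",onplane(P,[[295,217]],.055),onplane(S,[[332,206]],.055))
print("reader corners scene z.05?",onplane(P,[[293,298],[335,263],[369,297],[330,338]],.05).round(3).tolist())
print("beaker",onplane(P,[[210,124]],.075).round(3),"mod",onplane(P,[[438,320]],.028).round(3))
E
```

```text
scene corners [[0.658, -0.309, 0.16], [0.646, -0.079, 0.16], [0.887, -0.073, 0.16], [0.897, -0.306, 0.16]]
side corners [[0.884, -0.106, 0.16], [0.893, -0.308, 0.16], [0.628, -0.343, 0.16], [0.624, -0.098, 0.16]]
ring (334.1149597167969, 289.96429443359375) (28.099992752075195, 28.73521614074707) [[0.638 0.219 0.085]]
ring (302.3329162597656, 165.19956970214844) (12.264222145080566, 19.844615936279297) [[0.633 0.218 0.085]]
vial [[ 0.55092235 -0.01162587  0.055     ]] [[ 0.55231674 -0.00445502  0.055     ]]
reader corners scene z.05? [[0.716, 0.15, 0.05], [0.573, 0.163, 0.05], [0.58, 0.287, 0.05], [0.722, 0.285, 0.05]]
beaker [[ 0.51  -0.441  0.075]] mod [[0.498 0.446 0.028]]
```

Request:
apply_moves --steps '[[[0.5,0,0,-13,0,0,0.178],[0.5,0,0,-13,0,0,0.178],[0.5,0,0,-13,0,0,0.178],[0.5,0,0,-13,0,0,0.178],[0.5,0,0,-13,0,0,0.178],[0.5,0,0,-13,0,0,0.175],[0.5,55,-17.6,0,0,0,0],[0.5,55,-17.6,0,0,0,0],[0.5,55,-17.6,0,0,0,0],[0.5,55,-17.6,0,0,0,0],[0.5,55,-17.6,0,0,0,0],[0.5,55,-17.6,0,0,0,0]]]'

```text
time_s: 2.4
tcp_pos: [0.3969, 0.2359, 0.2814]
ee_rot: [[0.053, -0.999, 0.001], [-0.999, -0.053, 0.001], [-0.001, -0.001, -1.0]]
wrist_force: [0.8, 0.7, -0.6]
gripper_width: 0.501
```

Request:
apply_moves --steps '[[[0.5,55,-17.6,0,0,0,0],[0.5,55,-17.6,0,0,0,0],[0.5,55,-17.6,0,0,0,0],[0.5,55,-17.6,0,0,0,0],[0.5,55,-17.6,0,0,0,0],[0.5,55,-17.6,0,0,0,0],[0.5,55,-17.6,0,0,0,0],[0.5,55,-17.6,0,0,0,0],[0.5,0,0,0,0,0,0],[0.5,0,0,0,0,0,0]]]'

```text
time_s: 3.65
tcp_pos: [0.5598, -0.1945, 0.2807]
ee_rot: [[0.051, -0.999, -0.001], [-0.999, -0.051, 0.0], [-0.0, 0.001, -1.0]]
wrist_force: [0.5, 1.2, 1.0]
gripper_width: 0.498
```

```bash
python3 - <<'E'
from h import *
p=capture("wrist"); save(p,"w1.png"); print(np.round(p["T"],3))
print(sense()["joints"],sense()["tcp_pos"])
for t in ["drawer_handle","cabinet"]: print(t,[(m["confidence"],m["box"]) for m in masks_of(p,t)][:2])
c,s=np.cos(np.radians(3)),np.sin(np.radians(3))
print(proj(p,[[.604-.0*y+ -s*y,-.197+c*y,.125] for y in(-.055,0,.055)]))
print(proj(p,[[.652-s*y,-.194+c*y,.16] for y in(-.12,0,.12)]))
E
```

```text
[[-0.999 -0.049 -0.014  0.562]
 [-0.051  0.965  0.257 -0.265]
 [ 0.001  0.258 -0.966  0.462]
 [ 0.     0.     0.     1.   ]]
[-3.45400171e+00  1.64088620e+01  3.34289248e+00 -1.13344396e-02
 -7.69368689e+01  6.46883674e+00] [ 0.55977506 -0.19381411  0.2810415 ]
drawer_handle [(0.85, [225.3, 56.8, 64.5, 194.1])]
cabinet [(0.66, [0.8, 32.5, 288.0, 218.1])]
[[274.49328705 119.31893242]
 [276.36949356 172.65626933]
 [278.13189412 221.81111642]]
[[210.73323924  44.20041304]
 [221.36541401 180.28524993]
 [230.51632812 291.95244036]]
```

View pics/w1.png

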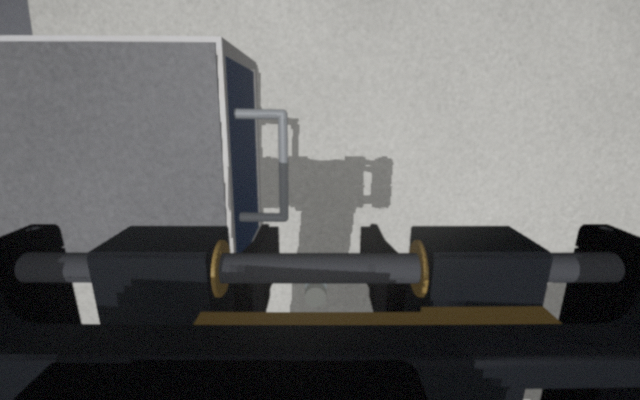

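The wrist view shows the bar running from about (282,113) to (284,217). The front top edge runs from about (219,38) to (233,250).

```bash
python3 - <<'E'
from h import *
p=capture("wrist")
a=onplane(p,[[282.5,112],[284,218]],.125); b=onplane(p,[[219,39],[231,235]],.16)
print(a,a.mean(0),b)
for q in(a,b): d=q[1]-q[0]; print(np.degrees(np.arctan2(-d[0],d[1])))
g=p["color"][165].astype(int).mean(1)[230:300]; print(g.round().astype(int))
E
```

```text
[[ 0.59951666 -0.25830124  0.125     ]
 [ 0.59507253 -0.14530432  0.125     ]] [ 0.5972946  -0.20180278  0.125     ] [[ 0.65192245 -0.31714587  0.16      ]
 [ 0.6442867  -0.13671894  0.16      ]]
2.2522642121613323
2.4233375961056307
[109  88  66  51  49  52  48  50  53  48  53  54  51  52  49  55  49  51
  47  50  53  50  48  51  51  54  74 101 115 109 114 117 122 120 121 118
 116 116 117 116 119 120 120 120 118 117 119 117 111  98  95  92  94  94
  97  94  90  92 101 112 119 120 118 122 120 120 120 121 119 121]
```

Request:
apply_moves --steps '[[[0.5,10,-37,30,0,0,0],[0.5,0,0,30,0,0,0],[0.5,0,0,30,0,0,0],[0.5,0,0,33,0,0,0],[0.5,0,0,33,0,0,0],[0.5,0,0,0,0,0,0],[0,0,0,0,0,0,0],[0,0,0,0,0,0,0],[0,0,0,0,0,0,0],[0,0,0,0,0,0,0]]]'

```text
time_s: 5.1
tcp_pos: [0.5978, -0.2026, 0.1256]
ee_rot: [[0.052, -0.999, 0.001], [-0.999, -0.052, -0.0], [0.0, -0.001, -1.0]]
wrist_force: [-0.1, 0.1, -0.7]
gripper_width: 0.132
```

Request:
apply_moves --steps '[[[0,0,8,0,0,0,0],[0,0,15,0,0,0,0],[0,0,16,0,0,0,0],[0,0,16,0,0,0,0],[0,0,16,0,0,0,0],[0,0,16,0,0,0,0],[0,0,16,0,0,0,0],[0,0,16,0,0,0,0],[0,0,16,0,0,0,0],[0,0,12,0,0,0,0],[0,0,5,0,0,0,0],[0,0,0,0,0,0,0]]]'

```text
time_s: 6.6
tcp_pos: [0.4457, -0.2105, 0.1251]
ee_rot: [[0.052, -0.999, 0.0], [-0.999, -0.052, -0.0], [0.0, -0.0, -1.0]]
wrist_force: [0.6, 0.2, 0.8]
gripper_width: 0.005
```

```bash
python3 - <<'E'
from h import *
p=capture("side"); cv2.imwrite("pics/s2.png",cv2.resize(p["color"][120:300,300:540,::-1],None,fx=3,fy=3))
for t in ["drawer_handle","blue_flask","red_flask"]: print(t,[(m["confidence"],m["box"]) for m in masks_of(p,t)][:2])
E
```

```text
drawer_handle []
blue_flask []
red_flask []
```

View pics/s2.png

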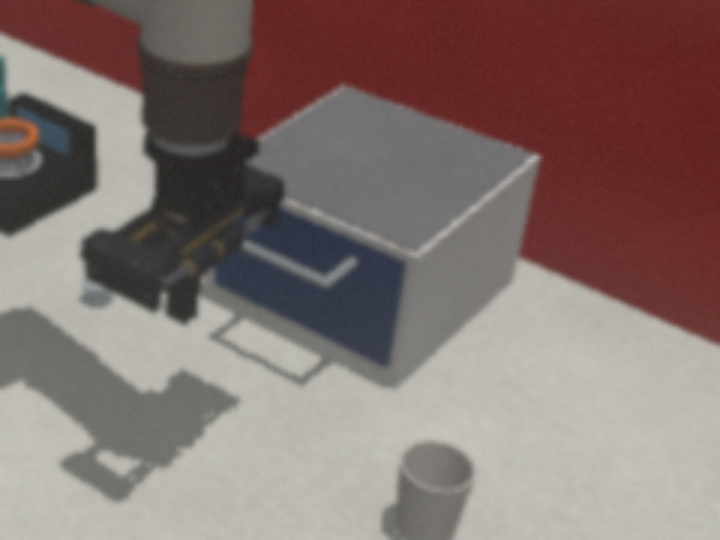

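Still shut: the bar's right end shows at crop (327,282), and the fingers closed without holding it. I'll check where the bar is with both cameras.

```bash
python3 - <<'E'
from h import *
S=capture("side");W=capture("wrist"); save(W,"w2.png"); print(sense()["tcp_pos"],sense()["gripper_width"])
print("bar end side",onplane(S,[[300+327/3,120+282/3]],.125))
for t in ["drawer_handle"]: print([(m["confidence"],m["box"]) for m in masks_of(W,t)])
c,s=np.cos(np.radians(2.4)),np.sin(np.radians(2.4))
print(proj(S,[[.5973-s*y,-.2018+c*y,.125] for y in(-.055,0,.055)]))
print(proj(W,[[.5973-s*y,-.2018+c*y,.125] for y in(-.055,0,.055)]))
E
```

```text
[ 0.4460211  -0.21034017  0.12480587] 0.006392317426360088
bar end side [[ 0.60093008 -0.25787461  0.125     ]]
[(0.65, [0.0, 49.7, 117.3, 272.8])]
[[408.39654339 214.03570798]
 [392.2646078  206.66758252]
 [376.87274781 199.64492857]]
[[ 47.61560223 139.29601386]
 [ 66.10462907 231.43995228]
 [ 82.67469017 311.02033797]]
```

View pics/w2.png

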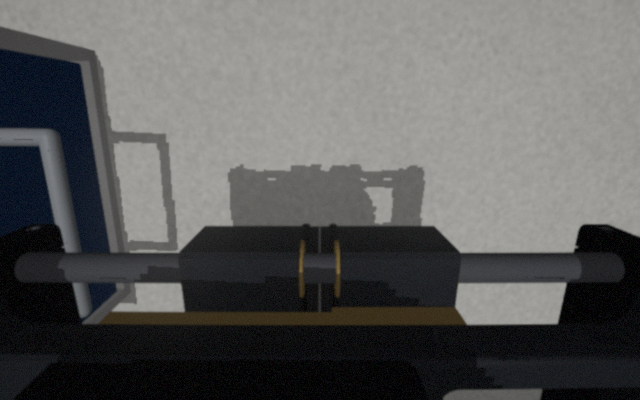

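```bash
python3 - <<'E'
from h import *
S=capture("side");P=capture("scene")
t=sense(); tip=t["tcp_pos"]+.017*t["ee_rot"][:,2]
print("tip side",(proj(S,[tip])-[300,120])*3, "scene",proj(P,[tip]), t["wrist_force"])
a=S["color"][150:250,330:430,::-1]; b=P["color"][120:230,180:290,::-1]
cv2.imwrite("pics/s3.png",np.hstack([cv2.resize(a,(400,400),interpolation=cv2.INTER_CUBIC),cv2.resize(b,(400,400),interpolation=cv2.INTER_CUBIC)]))
print((proj(S,[tip])-[330,150])*4,(proj(P,[tip])-[180,120])*400/110)
E
```

```text
tip side [[180.21723868 348.2006274 ]] scene [[272.70275444 145.54372287]] [0.27261325 0.10674814 0.86931804]
[[120.28965158 344.2675032 ]] [[337.10092522  92.886265  ]]
```

View pics/s3.png

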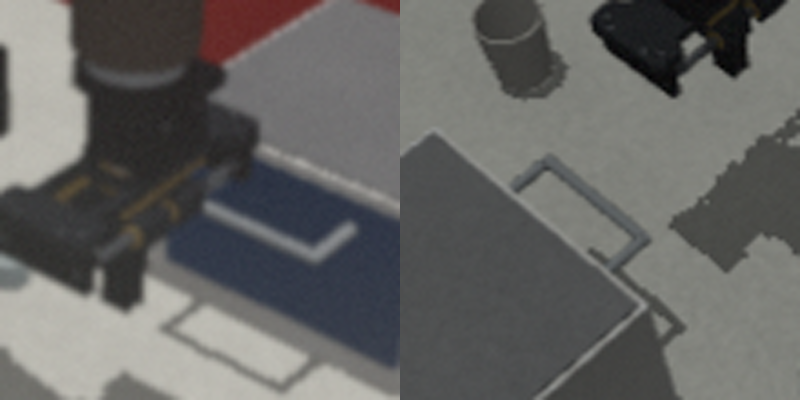

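Side view: the fingertip shows at crop (122,308) against a predicted (120,344). So the real tip seems to be well above the reported one, which would explain missing the bar. I'll triangulate it.

```bash
python3 - <<'E'
from h import *
from scipy.optimize import least_squares
S=capture("side");P=capture("scene")
def tri(a,b): return least_squares(lambda X:np.r_[proj(S,[X])[0]-a,proj(P,[X])[0]-b],[.45,-.2,.13])
q=tri([360.5,227],[273,140.6]);print("tip",q.x,q.fun)
# handle far (-y) end corner
q=tri([330+316/4,150+260/4],[180+148*.275,120+160*.275]);print("bar end",q.x,q.fun)
q=tri([422,152],[172,270]);print("far corner",q.x,q.fun)
E
```

```text
tip [ 0.44728277 -0.20664448  0.13553825] [-0.70630328  0.08690732 -0.77295986 -0.0418686 ]
bar end [ 0.60044999 -0.25881076  0.12230718] [ 0.07597218 -0.01883068  0.0768639   0.01225372]
far corner [ 0.89037593 -0.08738938  0.1459037 ] [-4.03476528  1.3099948  -2.82660061 -0.62640841]
```

Request:
apply_moves --steps '[[[0.5,0,0,-30,0,0,0],[0.5,0,0,-30,0,0,0],[0.5,0,-50,0,0,0,0],[0.5,0,-50,0,0,0,0],[0.5,0,-53,0,0,0,0],[0.5,0,0,25,0,0,0],[0.5,0,0,25,0,0,0],[0.5,0,0,20,0,0,0],[0.5,0,0,15,0,0,0],[0.5,0,0,0,0,0,0]]]'

```text
time_s: 8.4
tcp_pos: [0.5977, -0.2023, 0.0987]
ee_rot: [[0.052, -0.999, -0.003], [-0.999, -0.052, 0.0], [-0.0, 0.003, -1.0]]
wrist_force: [-0.0, 0.9, -0.1]
gripper_width: 0.498
```

Request:
apply_moves --steps '[[[0,0,0,0,0,0,0],[0,0,0,0,0,0,0],[0,0,0,0,0,0,0],[0,0,0,0,0,0,0],[0,0,0,0,0,0,0],[0,0,0,0,0,0,0]]]'

```text
time_s: 9.15
tcp_pos: [0.5984, -0.2024, 0.1003]
ee_rot: [[0.052, -0.999, -0.0], [-0.999, -0.052, -0.0], [0.0, 0.0, -1.0]]
wrist_force: [-1.4, 1.2, 1.6]
gripper_width: 0.102
```

Request:
apply_moves --steps '[[[0,0,6,0,0,0,0],[0,0,12,0,0,0,0],[0,0,16,0,0,0,0],[0,0,16,0,0,0,0],[0,0,16,0,0,0,0],[0,0,16,0,0,0,0],[0,0,16,0,0,0,0],[0,0,16,0,0,0,0],[0,0,16,0,0,0,0],[0,0,12,0,0,0,0],[0,0,8,0,0,0,0],[0,0,0,0,0,0,0]]]'

```text
time_s: 10.65
tcp_pos: [0.446, -0.2082, 0.1002]
ee_rot: [[0.051, -0.999, -0.003], [-0.999, -0.051, 0.003], [-0.003, 0.003, -1.0]]
wrist_force: [-1.7, 11.9, 8.3]
gripper_width: 0.098
```

Request:
apply_moves --steps '[[[0.4,0,0,0,0,0,0],[0.5,0,0,0,0,0,0],[0.6,0,0,-40,0,0,0],[0.6,0,0,-50,0,0,0],[0.6,0,0,-50,0,0,0],[0.6,0,-40,0,0,0,0],[0.6,0,-40,0,0,0,0],[0.6,0,0,0,0,0,0.18],[0.6,0,0,0,0,0,0.18],[0.6,0,0,0,0,0,0.18],[0.6,0,0,0,0,0,0.18],[0.6,0,0,0,0,0,0.18]]]'

```text
time_s: 12.15
tcp_pos: [0.5277, -0.2067, 0.2392]
ee_rot: [[-0.754, -0.657, -0.002], [-0.657, 0.754, -0.0], [0.002, 0.001, -1.0]]
wrist_force: [0.3, -0.4, -0.3]
gripper_width: 0.601
```

Request:
apply_moves --steps '[[[0.6,0,0,0,0,0,0.18],[0.6,0,0,0,0,0,0.18],[0.6,0,0,0,0,0,0.18],[0.6,0,0,0,0,0,0.13],[0.6,0,0,0,0,0,0]]]'

```text
time_s: 12.78
tcp_pos: [0.5278, -0.2065, 0.2393]
ee_rot: [[-0.999, -0.054, -0.002], [-0.054, 0.999, -0.0], [0.002, -0.0, -1.0]]
wrist_force: [0.6, -0.2, 0.2]
gripper_width: 0.603
```

```bash
python3 - <<'E'
from h import *
W=capture("wrist"); save(W,"w4.png"); print(sense()["tcp_pos"],sense()["ee_rot"].round(3).tolist(),sense()["joints"].round(1))
for n,p in(("w",W),("side",capture("side")),("scene",capture("scene"))):
  for t in ["drawer_handle","blue_flask","red_flask"]: print(n,t,[(round(m["confidence"],2),m["box"]) for m in masks_of(p,t)][:2])
print(proj(W,[[.562,-.156,.125],[.566,-.251,.125],[.446,-.2085,.125]]))
E
```

```text
[ 0.5279811  -0.20648716  0.23943023] [[-0.999, -0.055, -0.001], [-0.055, 0.999, -0.0], [0.001, -0.0, -1.0]] [ -5.   15.1  -4.4   0.  -70.6 -81.9]
w drawer_handle [(0.85, [195.7, 89.1, 254.7, 222.6]), (0.72, [454.5, 182.0, 49.5, 35.0])]
w blue_flask [(0.76, [333.6, 175.6, 54.6, 63.9])]
w red_flask [(0.64, [256.3, 180.4, 46.9, 56.2]), (0.28, [335.0, 175.5, 52.7, 61.6])]
side drawer_handle [(0.81, [335.6, 192.0, 100.7, 72.7])]
side blue_flask [(0.65, [364.4, 202.5, 14.5, 12.9]), (0.61, [222.9, 165.8, 23.4, 15.1])]
side red_flask [(0.19, [279.3, 149.7, 53.6, 44.5])]
scene drawer_handle [(0.78, [211.5, 129.3, 78.3, 94.0])]
scene blue_flask [(0.85, [247.2, 172.7, 23.0, 28.0])]
scene red_flask [(0.61, [225.0, 154.5, 22.8, 30.1])]
[[369.72860844 224.30916813]
 [271.42002368 223.25828978]
 [322.26355808  96.33609221]]
```

View pics/w4.png

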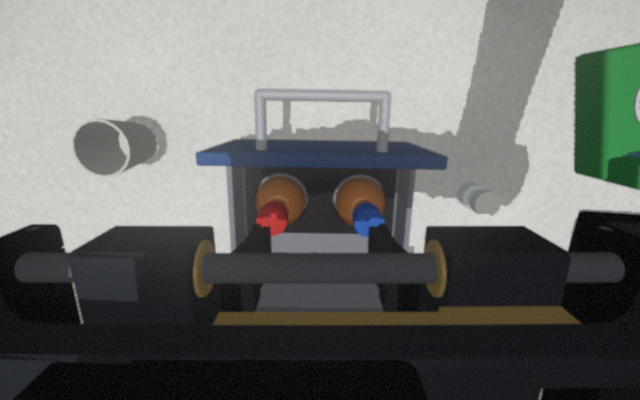

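The wrist view shows the blue cap at about (370,220), in the +y seat where predicted, and the red cap at (272,218). The drawer is well open. Going down on the blue cap now.

Request:
apply_moves --steps '[[[0.6,-37,48,0,0,0,0],[0.6,0,0,40,0,0,0],[0.6,0,0,40,0,0,0],[0.6,0,0,30,0,0,0],[0.6,0,0,25,0,0,0],[0.6,0,0,14,0,0,0],[0.6,0,0,0,0,0,0],[0,0,0,0,0,0,0],[0,0,0,0,0,0,0],[0,0,0,0,0,0,0],[0,0,0,0,0,0,0],[0,0,0,0,0,0,0]]]'

```text
time_s: 14.88
tcp_pos: [0.5635, -0.1563, 0.0917]
ee_rot: [[-0.999, -0.053, 0.001], [-0.053, 0.999, -0.0], [-0.001, -0.0, -1.0]]
wrist_force: [0.0, 0.1, 4.0]
gripper_width: 0.335
```

Request:
apply_moves --steps '[[[0,0,0,-15,0,0,0],[0,0,0,-30,0,0,0],[0,0,0,-40,0,0,0],[0,0,0,-40,0,0,0],[0,0,0,-30,0,0,0],[0,0,0,-10,0,0,0],[0,0,0,0,0,0,0]]]'

```text
time_s: 15.75
tcp_pos: [0.5628, -0.156, 0.2558]
ee_rot: [[-0.999, -0.053, 0.0], [-0.053, 0.999, 0.001], [-0.0, 0.001, -1.0]]
wrist_force: [0.5, 0.2, -1.5]
gripper_width: 0.331
```

```bash
python3 - <<'E'
from h import *
s=sense(); print(s["tcp_pos"],s["gripper_width"],s["wrist_force"])
for n in("side","scene"):
  p=capture(n)
  for t in ["blue_flask","red_flask"]: print(n,t,[(round(m["confidence"],2),m["box"]) for m in masks_of(p,t)][:2])
  hsv=cv2.cvtColor(p["color"],cv2.COLOR_RGB2HSV); m=((hsv[...,0]<15)&(hsv[...,1]>120)&(hsv[...,2]>80)).astype(np.uint8)
  x,y,w,h=(285,150,40,35) if n=="side" else (300,265,70,60)
  z=np.zeros_like(m); z[y:y+h,x:x+w]=m[y:y+h,x:x+w]
  k,l,st,ce=cv2.connectedComponentsWithStats(z); i=1+st[1:,4].argmax(); print("ring",st[i])
  # outer edge ellipse model: top circle r36 z.088 and bottom z.074
  from scipy.optimize import least_squares
  th=np.linspace(0,2*np.pi,200)
  def box(c):
    q=np.vstack([proj(p,np.c_[c[0]+.036*np.cos(th),c[1]+.036*np.sin(th),0*th+zz]) for zz in(.074,.088)]); return np.r_[q.min(0),q.max(0)]
  ob=np.r_[st[i][:2],st[i][:2]+st[i][2:4]]-0.0
  f=least_squares(lambda c:box(c)+.5-ob,[.636,.2185]); print(f.x,f.fun)
  q=tuple(onplane(p,[[x+w/2,y+h/2] for x,y,w,h in [m["box"] for m in masks_of(p,"blue_flask")][:1]],s["tcp_pos"][2]-.03)); print(q)
E
```

```text
[ 0.56279272 -0.15601363  0.25581854] 0.3306202999195239 [ 0.53394743  0.21145496 -1.50107002]
side blue_flask [(0.73, [361.7, 155.3, 19.0, 34.5])]
side red_flask [(0.61, [390.7, 216.6, 18.8, 27.8])]
ring [293 159  20  13 152]
[0.63943986 0.22459574] [-0.10174942 -0.12948388  0.10183163  0.11110461]
(array([ 0.56884034, -0.13974465,  0.22581854]),)
scene blue_flask [(0.73, [238.4, 138.8, 22.7, 30.7])]
scene red_flask [(0.64, [227.1, 152.2, 19.0, 31.9]), (0.26, [206.1, 139.6, 82.6, 83.7])]
ring [320 276  29  29 344]
[0.63659304 0.21713867] [-0.08459614 -0.5164498   0.08395464  0.48095339]
(array([ 0.56136062, -0.15459688,  0.22581854]),)
```

Request:
apply_moves --steps '[[[0,-7,17,0,0,0,0],[0,-17,40,0,0,0,0],[0,-20,45,0,0,0,0],[0,-20,45,0,0,0,0],[0,-20,45,0,0,0,0],[0,-20,45,0,0,0,0],[0,-20,45,0,0,0,0],[0,-16,40,0,0,0,0],[0,-12,30,0,0,0,0],[0,-5,15,0,0,0,0],[0,0,0,0,0,0,0],[0,0,0,0,0,0,0]]]'

```text
time_s: 17.65
tcp_pos: [0.7002, 0.2176, 0.2562]
ee_rot: [[-0.999, -0.052, -0.0], [-0.052, 0.999, -0.0], [0.0, -0.0, -1.0]]
wrist_force: [-0.6, 0.3, -1.1]
gripper_width: 0.333
```

```bash
python3 - <<'E'
from h import *
W=capture("wrist"); save(W,"w5.png"); s=sense(); print(s["tcp_pos"],s["gripper_width"],s["ee_rot"].round(3).tolist())
hsv=cv2.cvtColor(W["color"],cv2.COLOR_RGB2HSV); m=((hsv[...,0]<15)&(hsv[...,1]>150)&(hsv[...,2]>80)).astype(np.uint8)
k,l,st,ce=cv2.connectedComponentsWithStats(m); print(st[1:][st[1:,4]>100])
th=np.linspace(0,2*np.pi,8,endpoint=False)
print(proj(W,np.c_[.637+.036*np.cos(th),.218+.036*np.sin(th),0*th+.088]).round(1).tolist())
for t in ["cradle_rim","blue_flask"]: print(t,[(round(x["confidence"],2),x["box"]) for x in masks_of(W,t)][:3])
E
```

```text
[0.70028006 0.21734675 0.25651621] 0.3335408339677527 [[-0.999, -0.052, 0.0], [-0.052, 0.999, -0.0], [-0.0, -0.0, -1.0]]
[[ 291   80   67   69 1296]
 [ 472  134   66   62 1567]]
[[321.1, 150.9], [345.4, 142.3], [357.1, 118.5], [348.9, 92.7], [324.9, 80.6], [299.6, 90.0], [288.6, 114.8], [297.8, 139.8]]
cradle_rim [(0.87, [290.0, 78.2, 64.8, 70.8]), (0.81, [469.7, 131.8, 70.7, 63.3])]
blue_flask [(0.82, [276.7, 165.7, 83.8, 87.6]), (0.44, [0.1, 1.8, 73.4, 103.9]), (0.26, [260.9, 50.8, 123.5, 147.6])]
```

View pics/w5.png

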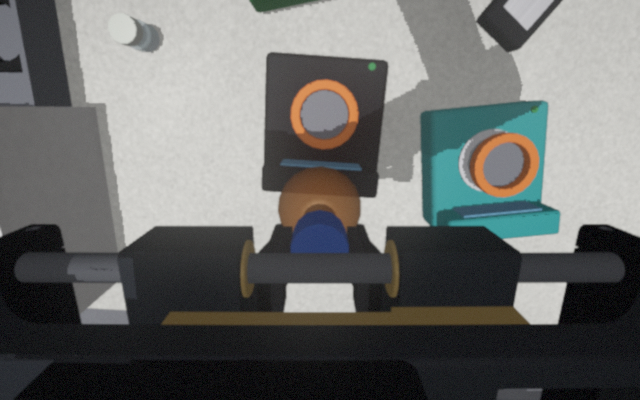

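The black reader's ring sits at pixels (291–358, 80–149). The held flask hangs upright, with its ball at columns 277–360. I'll measure both in this one camera to get the relative offset.

```bash
python3 - <<'E'
from h import *
from scipy.optimize import least_squares
W=capture("wrist"); hsv=cv2.cvtColor(W["color"],cv2.COLOR_RGB2HSV)
m=((hsv[...,0]<15)&(hsv[...,1]>150)&(hsv[...,2]>80)).astype(np.uint8); m[:,:270]=0;m[:,380:]=0;m[160:]=0
h=cv2.convexHull(np.argwhere(m)[:,::-1].astype(np.float32)); e=cv2.fitEllipse(h); print(e,onplane(W,e[0],.086))
# ball silhouette
b=((hsv[...,0]<20)&(hsv[...,1]>90)&(hsv[...,2]>40)).astype(np.uint8); b[:160]=0; b[225:]=0; b[:,:260]=0;b[:,385:]=0
k,l,st,ce=cv2.connectedComponentsWithStats(b); i=1+st[1:,4].argmax(); print(st[i])
o=np.array(W["T"])[:3,3]; s=sense()
def sil(c):
    d=c-o; D=np.linalg.norm(d); d/=D; u=np.cross(d,[0,0,1.]);u/=np.linalg.norm(u);v=np.cross(d,u)
    R=.03; th=np.linspace(0,2*np.pi,120); q=c-d*R*R/D; r=R*np.sqrt(1-R*R/D/D)
    p=proj(W,q+r*(np.cos(th)[:,None]*u+np.sin(th)[:,None]*v)); return np.r_[p[:,0].min(),p[:,0].max(),p[:,1].min()]
ob=np.r_[st[i][0],st[i][0]+st[i][2],st[i][1]]-.5
for z in(.208,.214,.220):
  f=least_squares(lambda c:sil(np.r_[c,z])-ob,s["tcp_pos"][:2]); print(z,f.x,f.fun)
print(s["tcp_pos"])
E
```

```text
((324.4548645019531, 113.7826919555664), (66.84547424316406, 68.37519073486328), 8.76535701751709) [[0.63430971 0.21931602 0.086     ]]
[ 279  168   80   57 3354]
0.208 [0.70065508 0.21657387] [-0.72896443  0.71942579  0.04770557]
0.214 [0.69963879 0.21652556] [-1.80599454  1.78204696  0.12143247]
0.22 [0.69862552 0.21647724] [-2.94164464  2.90210951  0.20338464]
[0.70039958 0.21745638 0.25661055]
```

Request:
apply_moves --steps '[[[0,25,2,0,0,0,0],[0,30,3,0,0,0,0],[0,10,1,0,0,0,0],[0,0,0,20,0,0,0],[0,0,0,30,0,0,0],[0,0,0,25,0,0,0],[0,0,0,15,0,0,0],[0,0,0,4,0,0,0],[0,0,0,0,0,0,0],[0,0,0,0,0,0,0]]]'

```text
time_s: 19.1
tcp_pos: [0.6359, 0.2214, 0.1633]
ee_rot: [[-0.999, -0.053, 0.002], [-0.053, 0.999, 0.001], [-0.002, 0.001, -1.0]]
wrist_force: [0.2, 0.5, -1.6]
gripper_width: 0.335
```

```bash
python3 - <<'E'
from h import *
s=sense(); print(s["tcp_pos"],s["gripper_width"],s["wrist_force"])
S=capture("side");P=capture("scene")
a=S["color"][110:210,250:350,::-1]; b=P["color"][210:310,280:380,::-1]
cv2.imwrite("pics/s6.png",np.hstack([cv2.resize(x,(400,400),interpolation=cv2.INTER_CUBIC) for x in(a,b)]))
E
```

```text
[0.6359081  0.22143113 0.16325762] 0.33473281879214434 [ 0.19758314  0.52082063 -1.60216113]
```

View pics/s6.png

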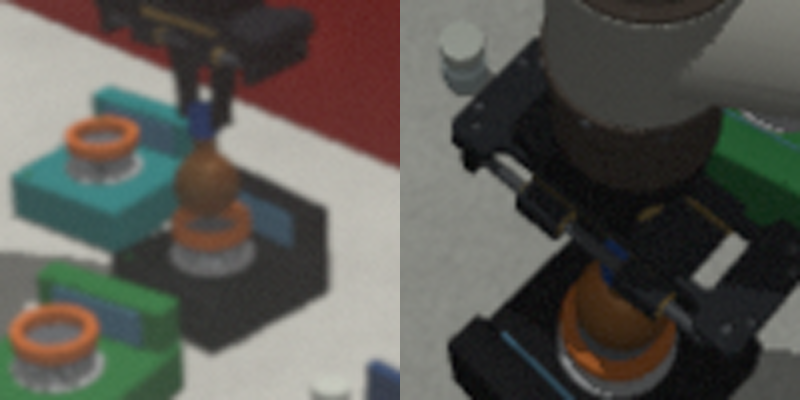

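The side view shows the ball about 3 mm left of the ring's middle (crop x 207 against 212). The scene view agrees on the direction, so I'll shift by (+2.2, −2.2) mm and lower slowly.

Request:
apply_moves --steps '[[[0,-2.1,-2.3,0,0,0,0],[0,0,0,4,0,0,0],[0,0,0,4,0,0,0],[0,0,0,4,0,0,0],[0,0,0,3,0,0,0],[0,0,0,2,0,0,0],[0,0,0,0,0,0,0],[0,0,0,0,0,0,0]]]'

```text
time_s: 20.2
tcp_pos: [0.6375, 0.219, 0.1451]
ee_rot: [[-0.999, -0.053, 0.0], [-0.053, 0.999, 0.0], [-0.0, 0.0, -1.0]]
wrist_force: [0.9, 0.7, -1.5]
gripper_width: 0.333
```

Request:
apply_moves --steps '[[[0,0,0,2,0,0,0],[0,0,0,1,0,0,0],[0,0,0,1,0,0,0],[0,0,0,1,0,0,0],[0,0,0,0,0,0,0],[0,0,0,0,0,0,0]]]'

```text
time_s: 20.95
tcp_pos: [0.6377, 0.2192, 0.1403]
ee_rot: [[-0.999, -0.053, 0.001], [-0.053, 0.999, 0.001], [-0.001, 0.0, -1.0]]
wrist_force: [-0.5, 1.1, 4.6]
gripper_width: 0.337
```

Request:
apply_moves --steps '[[[0,0,0,2,0,0,0],[0,0,0,2,0,0,0],[0,0,0,2,0,0,0],[0,0,0,2,0,0,0],[0,0,0,2,0,0,0],[0,0,0,1,0,0,0],[0,0,0,0,0,0,0],[0,0,0,0,0,0,0]]]'

```text
time_s: 21.95
tcp_pos: [0.6381, 0.2193, 0.1306]
ee_rot: [[-0.999, -0.053, 0.002], [-0.053, 0.999, 0.001], [-0.002, 0.001, -1.0]]
wrist_force: [-1.8, 1.6, 8.5]
gripper_width: 0.33
```

Request:
apply_moves --steps '[[[0,0,0,1,0,0,0],[0,0,0,1,0,0,0],[0,0,0,1,0,0,0],[0,0,0,1,0,0,0],[0,0,0,0.5,0,0,0],[0,0,0,0,0,0,0],[0,0,0,0,0,0,0]]]'

```text
time_s: 22.82
tcp_pos: [0.6385, 0.2193, 0.1273]
ee_rot: [[-0.999, -0.054, 0.004], [-0.054, 0.999, 0.001], [-0.004, 0.001, -1.0]]
wrist_force: [-2.0, 1.5, 10.9]
gripper_width: 0.332
```

Request:
apply_moves --steps '[[[0,0,0,1,0,0,0],[0,0,0,1,0,0,0],[0,0,0,0,0,0,0],[0,0,0,0,0,0,0],[0,0,0,0,0,0,0]]]'

```text
time_s: 23.45
tcp_pos: [0.6391, 0.2194, 0.1271]
ee_rot: [[-0.999, -0.054, 0.006], [-0.054, 0.999, 0.001], [-0.006, 0.001, -1.0]]
wrist_force: [-3.5, 1.1, 16.2]
gripper_width: 0.337
```

```bash
python3 - <<'E'
from h import *
for _ in range(2): 
  S=capture("side"); s=sense(); print(s["tcp_pos"].round(4),s["gripper_width"],s["wrist_force"].round(1),s["time_s"])
P=capture("scene"); print([(x["confidence"],x["box"]) for x in masks_of(P,"red_flask")][:1])
a=S["color"][110:210,250:350,::-1]; b=P["color"][110:310,200:400,::-1]
cv2.imwrite("pics/s7.png",np.hstack([cv2.resize(x,(400,400),interpolation=cv2.INTER_CUBIC) for x in(a,b)]))
E
```

```text
[0.6391 0.2194 0.1271] 0.3358979041207421 [-4.5  0.5 17. ] 23.5
[0.6391 0.2194 0.1271] 0.3357964490684535 [-4.   1.5 16.6] 23.55
[(0.68, [227.0, 153.0, 18.4, 32.3])]
```

View pics/s7.png

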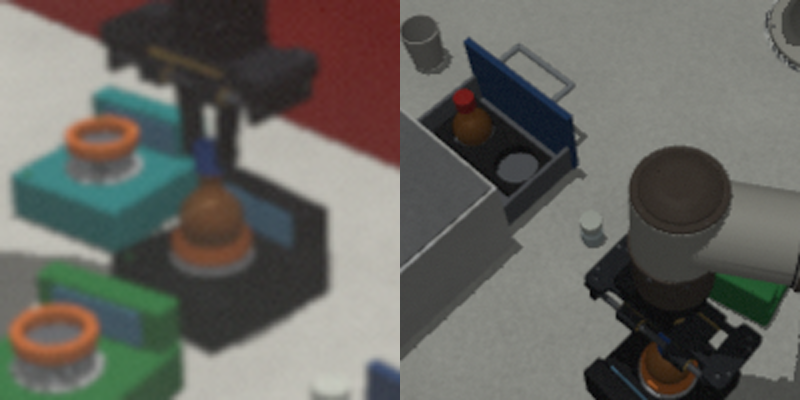

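The side view shows the flask upright and centred in the ring, at crop (211,225), with the ring down. The red flask is still in its seat at scene crop (470,120). The force rose to about 17 N with the TCP no longer moving, so the ring is at its stop.

```bash
python3 -c "
from station import r
print(r.finish_job())"
```

```text
the job is handed in; nothing more can be done
None
```

The drawer is open by about 150 mm, and the blue-capped flask is in the black reader's ring. The gripper is still holding it pressed down. I handed the job in at about 23.6 s of the 51 s allowed; no verdict is reported.

**First pull missed:** the gripper closed above the handle bar and the drawer stayed shut. Triangulating from the two fixed cameras put the fingertips about 27 mm higher than the stated geometry implies. I lowered all later grasps to match, and the second pull opened the drawer.

**Last checks:**
- **Pressed down:** the force rose past the spring's 12 N to about 17 N while the tool stopped moving at z = 0.127, so the ring is at its stop.
- **Seating:** in the side and scene pictures the flask stood upright and centred in the ring. I did not measure its final offset beyond that.
- **Grip:** the opening read 0.336 (29 mm), so the fingers are still on the cap.
- **Red flask:** it is still in its seat.
- **Other objects:** the vial and beaker look undisturbed in the last picture. The module was out of that crop, and the arm never went near it.

**What disagreed:** my ring position estimates differed between cameras by up to about 7 mm. I shifted the flask about 3 mm before lowering it, and sideways force stayed below about 5 N while pressing.

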